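# Park the microscope objectives in their colour-coded collars

## Robot

A 6-joint arm with a two-finger parallel gripper is mounted at the origin on the work surface. World frame = base frame: x ahead of the robot, y to its left, z up, the work surface at z = 0. Lengths are in m, angles in rad, forces in N, time in s.
With the tool pointing down it reaches from about 0.3 to 0.75 m from the base axis. Payload 8.5 kg.
Tool frame: the origin (TCP) lies between the finger pads; the fingertips stand 25 mm ahead of it and the grasp point (between the pads) lies 6 mm ahead of it (bot.nose_length is the distance from the TCP to the fingertips, in m); z points along the fingers, y is the line along which they close (so a half turn about z gives the same grasp; the last joint's range is limited). The gripper opens to 88 mm and grips with 3 to 60 N. Pads are 18 mm wide; open, the fingers measure 123 mm over their backs; the gripper's body (75 mm by 187 mm) begins 45 mm behind the grasp point.
Start: joints at [-1.537, 0.381, 1.297, -0, 1.464, -0.215], TCP at [0.135, -0.533, 0.264] pointing down, gripper open.
Joint ranges: [-3.11, 3.11], [-0.89, 2.33], [0.22, 2.48], [-1.42, 4.56], [0.17, 2.85], [-2.88, 2.88]. Speed limits (rad/s): [2.39, 2.39, 3.14, 3.14, 3.14, 3.14].

## Interface

Orientations are given as [roll, pitch, yaw] about the fixed x, y, z axes, in that order (R = Rz(yaw) Ry(pitch) Rx(roll)).
In Python, from plant import bot gives the robot as it stands.
- The arm moves only by the tool send_rows, never from a script. Its arguments are lists of equal length, an entry for each row: "slide": the shift along the tool's x, y, z in mm, a list of three; "rot": the turn, a rotation vector about the tool's x, y, z in degrees, a list of three. A call has 1 to 10 rows; each row shifts and turns the commanded pose from where the row before left it, along the tool's axes as they then stand; what a row does not reach is not made up. A row lasts 1/10 s, in which the tool goes at most 50 mm and 8.59 degrees, less where a joint would pass 70% of its speed; a pose out of reach is approached as far as the arm can. A call is refused whole if a number of a shift passes 50 or a number of a turn 8.59, either way. A call with a gripper value outside its range is refused whole. "hand" is the opening, from 0 (shut) to 1 (fully open), set as the call begins (left out, the last holds). The fingers move at their own pace and stop on an object; "squeeze" is the grip in N (left out, the last holds). Time passes only in rows, so rows that do not move let the fingers close. It gives the time, the measured TCP pose, the force, the opening and the grip force at its end, in the units of the state.
- bot.state(): the state, without advancing time (a new reading comes with each control period).
- bot.camera(name): name is "side" or "top" or "wrist"; returns a dict with "image" (420x560x3 uint8, red, green, blue), "fx", "fy", "cx", "cy" (pixels), "extrinsics" (4x4, takes a point from camera to world coordinates). Camera axes: x right, y down, z forward; pixel columns grow to the right and rows downward; lengths in m; the calibration is good to about 2 mm. A picture is of the moment at which its call begins. There is no depth.
- bot.job_done(): hands the job in; it is judged then, once.
The state is a dict: "t": time; "joint_pos": joint angles; "qd": joint speeds; "joint_efforts": joint torques, N m; "tcp_pos": TCP position; "ee_rot": TCP orientation; "ft_force": force on the tool from outside, world axes, zero at the start; "ft_torque": the same for the moment, N m; "opening": finger opening in m; "grip_force": force on a finger pad.
Only numpy, scipy, OpenCV 4.12 (cv2) and the standard library are available. Lean on these libraries where they do the work, as an engineer would, in place of code of your own. Each camera call takes 0.05 s, during which the arm holds its last target. There are 200 camera calls.

## Task

Put the four microscope objectives away: each must stand upright on the felt inside the parking collar whose colour matches its own colour band, set down gently and never tipped over or dropped. Someone has parked a wrong objective in the green collar, so that one has to come out before the green objective can go in. Leave the oil bottle and the calibration disc where they are.

Things in the scene. Friction and masses are not known exactly. Their poses are not given: they have to be found in the camera images.
- objective_red: Microscope objective with a red colour band: a loose upright silver cylinder 28 mm in diameter and 38 mm high (dark knurl lines near the foot), topped by a red cone that narrows to a dark nose with the lens; 52 mm tall in all, about 0.12 kg. Its cone shows red from above. Origin: centre of its underside; z up along its axis.
- objective_yellow: Microscope objective with a yellow colour band: a loose upright silver cylinder 30 mm in diameter and 41 mm high (dark knurl lines near the foot), topped by a yellow cone that narrows to a dark nose with the lens; 56 mm tall in all, about 0.12 kg. Its cone shows yellow from above. Origin: centre of its underside; z up along its axis.
- objective_green: Microscope objective with a green colour band: a loose upright silver cylinder 32 mm in diameter and 44 mm high (dark knurl lines near the foot), topped by a green cone that narrows to a dark nose with the lens; 60 mm tall in all, about 0.12 kg. Its cone shows green from above. Origin: centre of its underside; z up along its axis.
- objective_blue: Microscope objective with a blue colour band: a loose upright silver cylinder 34 mm in diameter and 48 mm high (dark knurl lines near the foot), topped by a blue cone that narrows to a dark nose with the lens; 66 mm tall in all, about 0.12 kg. Its cone shows blue from above. Origin: centre of its underside; z up along its axis.
- collar_red: Red parking collar: a red ring fixed to the bench, 66 mm outside diameter, 48 mm inside diameter, 14 mm high, open at the top; its floor is dark felt level with the bench. Origin: centre of the ring at bench level; z up. Empty at the start.
- collar_yellow: Yellow parking collar: a yellow ring fixed to the bench, 66 mm outside diameter, 48 mm inside diameter, 14 mm high, open at the top; its floor is dark felt level with the bench. Origin: centre of the ring at bench level; z up. Empty at the start.
- collar_green: Green parking collar: a green ring fixed to the bench, 66 mm outside diameter, 48 mm inside diameter, 14 mm high, open at the top; its floor is dark felt level with the bench. Origin: centre of the ring at bench level; z up. At the start one of the red, yellow and blue objectives stands in it.
- collar_blue: Blue parking collar: a blue ring fixed to the bench, 66 mm outside diameter, 48 mm inside diameter, 14 mm high, open at the top; its floor is dark felt level with the bench. Origin: centre of the ring at bench level; z up. Empty at the start.
- oil_bottle: Small amber immersion-oil bottle with a white cap, 28 mm in diameter, 58 mm high, loose, standing on the bench. Not to be moved. Origin: centre of its underside.
- puck: Steel calibration disc with a small black square chip on top, 32 mm in diameter, 10 mm high, loose, lying on the bench. Not to be moved. Origin: centre of its underside.
Things that resemble listed ones, but are neither listed nor needed, are in the scene too. What is shaped like the objective_blue but purple is not meant. What is shaped like the objective_red but purple is not meant.

How it is judged:
By the outcome, as a careful person would: the job done as asked, in the order asked, and still so for the second after the job is handed in, with the robot touching nothing.
It also fails if it takes over 96 s, if anything falls off the work surface, if the arm or the gripper's body presses on something with over 40 N, if the wrist force passes 120 N, or if a joint passes its speed limit or range.

## Working session

There is one attempt and no reset: what is moved stays moved. The work goes in short steps, Python scripts to look and compute and a tool call to move; the robot and the scene stay as the last step left them, time stands still between calls to the robot, and variables do not carry over. Pictures are saved under pics/ and viewed, at most 14 in all, crops included, and the job is handed in when it is done.

Besides the shell and the picture viewer there is one more tool, called after "Request:" as name(argument=value, ...), one argument or row to a line, values as JSON. send_rows: Moves the arm, as the interface text tells. Its arguments: {"type":"object","properties":{"slide":{"type":"array","items":{"type":"array","items":{"type":"number"}}},"rot":{"type":"array","items":{"type":"array","items":{"type":"number"}}},"hand":{"type":"number"},"squeeze":{"type":"number"}},"required":["slide","rot"]}

```bash
ls; mkdir -p pics; python3 - <<'E'
from plant import bot
import cv2,numpy as np
np.set_printoptions(precision=4,suppress=True)
for n in("top","side"):
    c=bot.camera(n); cv2.imwrite(f"pics/{n}0.png",c["image"][:,:,::-1]); print(n,c["fx"],c["fy"],c["cx"],c["cy"]); print(c["extrinsics"])
s=bot.state(); print(s["t"],s["tcp_pos"],s["ee_rot"],s["opening"],bot.nose_length)
E
```

```text
pics
top 488.6118064161222 488.6118064161222 284.2270766315024 210.78402642944212
[[-0.0288 -0.9968  0.0751  0.4475]
 [-0.9996  0.0293  0.0061  0.0421]
 [-0.0083 -0.0749 -0.9972  1.2306]
 [ 0.      0.      0.      1.    ]]
side 396.7253698424634 396.7253698424634 284.5132749953662 211.95603134395358
[[-0.7814 -0.2963  0.5493  0.1044]
 [-0.6237  0.4006 -0.6712  0.5613]
 [-0.0212 -0.867  -0.4978  0.4528]
 [ 0.      0.      0.      1.    ]]
0.1 [ 0.1354 -0.5329  0.2632] [-3.1404 -0.0003  0.2488] 0.08799031496373583 0.025
```

View pics/top0.png

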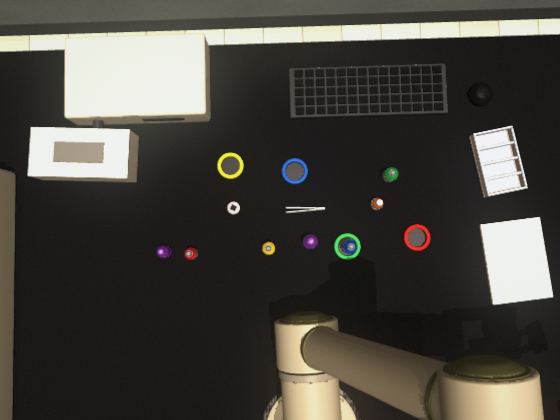

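View pics/side0.png

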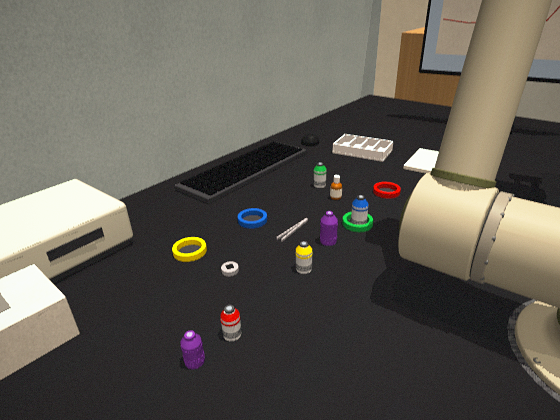

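The top view shows:
- Collars: yellow (230,165), blue (294,171), green (347,246), with the blue objective standing in the green one, and red (417,237).
- Objectives: red (191,254), yellow (268,248) and green (390,174). The oil bottle is at (377,203).
- Purple decoys: (164,252) and (311,241).

Next I'll compute positions from both cameras.

```bash
cat > h.py <<'E'
import cv2,numpy as np
np.set_printoptions(precision=4,suppress=True)
H={'red':0,'yellow':27,'green':65,'blue':108}
def mask(img,col):
    hsv=cv2.cvtColor(img,cv2.COLOR_RGB2HSV).astype(int)
    d=np.abs((hsv[...,0]-H[col]+90)%180-90)
    return ((d<(6 if col in('red','yellow') else 14))&(hsv[...,1]>130)&(hsv[...,2]>50)).astype(np.uint8)
def ray(c,u,v,z):
    E=c["extrinsics"]; d=E[:3,:3]@np.array([(u-c["cx"])/c["fx"],(v-c["cy"])/c["fy"],1]); o=E[:3,3]
    return (o+d*(z-o[2])/d[2])[:2]
def proj(c,p):
    E=c["extrinsics"]; q=E[:3,:3].T@(np.array(p)-E[:3,3]); return np.array([c["fx"]*q[0]/q[2]+c["cx"],c["fy"]*q[1]/q[2]+c["cy"]])
def blobs(img,col,amin=12):
    n,l,s,ce=cv2.connectedComponentsWithStats(mask(img,col),connectivity=8)
    return [(s[i],ce[i],l==i) for i in range(1,n) if s[i][4]>=amin]
E
python3 - <<'E'
from plant import bot
from h import *
hz={'red':.043,'yellow':.047,'green':.05,'blue':.055}
for n in("top","side"):
    c=bot.camera(n)
    for col in hz:
        for s,ce,m in blobs(c["image"],col):
            ctr,r=cv2.minEnclosingCircle(np.argwhere(m)[:,::-1].astype(np.float32))
            print(n,col,s,ce,"circ",np.array(ctr),round(r,1),"z14",ray(c,*ctr,.014),"cone",ray(c,*ce,hz[col]))
E
```

```text
top red [403 224  28  28 355] [416.7662 237.2   ] circ [416.5607 237.1548] 14.0 z14 [ 0.4639 -0.2768] cone [ 0.4634 -0.2697]
top red [183 247  14  13  97] [189.8247 253.1959] circ [189.5 253. ] 6.6 z14 [0.4409 0.2878] cone [0.4406 0.2812]
top yellow [217 152  27  28 338] [229.8166 165.1479] circ [229.8565 165.2917] 13.8 z14 [0.658 0.183] cone [0.6526 0.1793]
top yellow [262 241  14  14 101] [268.6436 248.0297] circ [268.6786 247.7589] 6.8 z14 [0.4483 0.0908] cone [0.4476 0.0895]
top green [385 167  14  13  98] [390.8673 173.4388] circ [391.3163 173.2653] 6.8 z14 [ 0.6256 -0.2216] cone [ 0.6199 -0.2126]
top green [334 233  27  27 295] [346.8    246.0814] circ [346.7393 246.133 ] 13.7 z14 [ 0.4467 -0.103 ] cone [ 0.4469 -0.0988]
top blue [281 158  27  27 308] [294.1266 170.9318] circ [294.2583 170.7395] 13.5 z14 [0.6393 0.0214] cone [0.6323 0.0225]
top blue [343 240  14  14 104] [349.2885 246.4423] circ [349.8494 246.3795] 7.0 z14 [ 0.4459 -0.1107] cone [ 0.4458 -0.1042]
side red [373 181  28  18 366] [386.2923 189.6066] circ [386.4074 189.    ] 13.7 z14 [ 0.4586 -0.2662] cone [ 0.434 
[... 160 characters left out ...]
[188.9711 248.8336] circ [188.9706 248.9118] 17.5 z14 [0.6475 0.1912] cone [0.6069 0.2189]
side yellow [295 244  18  15 169] [303.568  251.3373] circ [303.5 251.5] 8.9 z14 [0.4661 0.0657] cone [0.4391 0.1025]
side green [314 165  12   7  64] [319.75   167.9688] circ [319.5 168. ] 5.6 z14 [ 0.6623 -0.2764] cone [ 0.6161 -0.2082]
side green [342 211  31  21 327] [356.6514 223.4709] circ [357.1333 221.5   ] 15.5 z14 [ 0.4396 -0.09  ] cone [ 0.4092 -0.0296]
side blue [352 198  17  10 116] [360.     202.9741] circ [360.  202.5] 8.0 z14 [ 0.4762 -0.1676] cone [ 0.4404 -0.0977]
side blue [237 208  31  21 434] [251.8433 217.7627] circ [251.9641 217.4227] 15.0 z14 [0.6307 0.0306] cone [0.5808 0.0813]
```

Request:
send_rows(
  slide=[
    [40,-30,0],
    [40,-30,0],
    [40,-30,0],
    [40,-30,0],
    [40,-30,0],
    [40,-30,0],
    [40,-30,0],
    [40,-30,0],
    [40,-30,0],
    [40,-30,0],
  ],
  rot=[
    [0,0,0],
    [0,0,0],
    [0,0,0],
    [0,0,0],
    [0,0,0],
    [0,0,0],
    [0,0,0],
    [0,0,0],
    [0,0,0],
    [0,0,0],
  ],
  hand=0.65,
  squeeze=20,
)

```text
t: 1.2
tcp_pos: [0.4502, -0.1418, 0.2638]
ee_rot: [3.141, -0.0, 0.249]
ft_force: [-0.4, -0.8, 0.9]
opening: 0.0572
grip_force: 0.0
```

Request:
send_rows(
  slide=[
    [0,0,0],
    [0,0,0],
    [0,0,0],
    [0,0,0],
    [0,0,0],
    [0,0,0],
    [0,0,0],
    [0,0,0],
    [0,0,0],
    [0,0,0],
  ],
  rot=[
    [0,0,-8.5],
    [0,0,-8.5],
    [0,0,-8.5],
    [0,0,-8.5],
    [0,0,-8.5],
    [0,0,-8.5],
    [0,0,-8.5],
    [0,0,-8.5],
    [0,0,-7.74],
    [0,0,0],
  ],
)

```text
t: 2.2
tcp_pos: [0.4492, -0.1438, 0.2636]
ee_rot: [-3.141, -0.0, 1.572]
ft_force: [-0.7, -0.6, 0.2]
opening: 0.057
grip_force: 0.0
```

```bash
cat > look.py <<'E'
import sys
from plant import bot
from h import *
hz={'red':.043,'yellow':.047,'green':.05,'blue':.055}
s=bot.state(); print(round(s["t"],2),s["tcp_pos"],s["ee_rot"],s["opening"],s["grip_force"],s["ft_force"],s["joint_pos"])
c=bot.camera("wrist")
cv2.imwrite(f"pics/{sys.argv[1]}.png",c["image"][:,:,::-1])
for col in hz:
    for st,ce,m in blobs(c["image"],col,150):
        ctr,r=cv2.minEnclosingCircle(np.argwhere(m)[:,::-1].astype(np.float32))
        print(col,st,"c",ce,"circ",np.array(ctr),round(r,1),"z14",ray(c,*ctr,.014),"cone",ray(c,*ctr,hz[col]))
E
python3 look.py w1; python3 -c "
from plant import bot
c=bot.camera('wrist');print(c['extrinsics'],c['fx'])"
```

```text
2.2 [ 0.4492 -0.1438  0.2636] [-3.1413 -0.0002  1.5718] 0.056967882618276566 0.0 [-0.6775 -0.6298  0.1811] [-0.5615  0.2433  1.503  -0.      1.3956 -0.5626]
red [ 265  253   53   51 1091] c [291.7003 280.2951] circ [291.0879 278.4945] 26.5 z14 [ 0.4633 -0.2743] cone [ 0.4621 -0.2583]
yellow [359 201  23  22 188] c [367.4096 208.734 ] circ [369.9022 211.6413] 11.4 z14 [ 0.5553 -0.1863] cone [ 0.5458 -0.1759]
green [249 109  59  61 244] c [274.791  140.6475] circ [277.8666 139.1906] 30.2 z14 [ 0.4468 -0.1023] cone [ 0.4469 -0.0992]
blue [432   0  68  52 397] c [446.5063  31.2594] circ [465.3006  20.3065] 34.0 z14 [0.6352 0.0152] cone [0.6145 0.0057]
blue [470   0  25  41 251] c [487.9004  16.4861] circ [481.5  20. ] 23.1 z14 [0.6515 0.0155] cone [0.629 0.006]
blue [260 130  33  33 568] c [276.0933 145.0687] circ [275.9648 145.9327] 16.7 z14 [ 0.4446 -0.1097] cone [ 0.4451 -0.1053]
[[ 9.99993759e-01 -3.41070566e-03 -9.21791426e-04  4.48750518e-01]
 [-3.53189611e-03 -9.58300213e-01 -2.85741539e-01 -7.04841066e-02]
 [ 9.12273638e-05  2.85743011e-01 -9.58306278e-01  3.84294608e-01]
 [ 0.00000000e+00  0.00000000e+00  0.00000000e+00  1.00000000e+00]] 328.7610436183161
```

Request:
send_rows(
  slide=[
    [39,-4,0],
    [0,0,40],
    [0,0,40],
    [0,0,40],
    [0,0,40],
    [0,0,30],
    [0,0,15],
    [0,0,10],
    [0,0,4],
    [0,0,0],
  ],
  rot=[
    [0,0,0],
    [0,0,0],
    [0,0,0],
    [0,0,0],
    [0,0,0],
    [0,0,0],
    [0,0,0],
    [0,0,0],
    [0,0,0],
    [0,0,0],
  ],
)

```text
t: 3.3
tcp_pos: [0.4454, -0.1049, 0.0449]
ee_rot: [3.141, 0.0, 1.57]
ft_force: [-0.5, 0.7, -0.8]
opening: 0.0574
grip_force: 0.0
```

```bash
python3 look.py w2
```

```text
3.3 [ 0.4454 -0.1049  0.0449] [3.1414 0.0001 1.5698] 0.05740802458952528 0.0 [-0.4708  0.7356 -0.8005] [-0.491   0.5305  1.8405 -0.      0.7704 -0.4899]
yellow [ 174  379  386   13 2984] c [393.9806 386.8274] circ [366.5 388.5] 192.5 z14 [ 0.4948 -0.1858] cone [ 0.4839 -0.1522]
green [ 219  189  128  107 1011] c [270.9565 217.8259] circ [282.2275 252.6089] 64.2 z14 [ 0.4462 -0.1005] cone [ 0.4458 -0.0841]
green [234 220  19  60 218] c [238.6422 256.8807] circ [246.5 249.5] 30.0 z14 [ 0.4283 -0.0988] cone [ 0.4322 -0.0828]
green [317 227  15  57 298] c [325.198 261.349] circ [320. 255.] 28.0 z14 [ 0.4652 -0.1019] cone [ 0.4603 -0.0852]
blue [242 254  78  32 254] c [280.2953 262.6024] circ [280.5 281.5] 38.7 z14 [ 0.4453 -0.1167] cone [ 0.4452 -0.0937]
blue [ 239  264   84   48 2951] c [279.8712 288.8275] circ [280.1231 300.0312] 41.9 z14 [ 0.4451 -0.1276] cone [ 0.445  -0.1016]
```

View pics/w2.png

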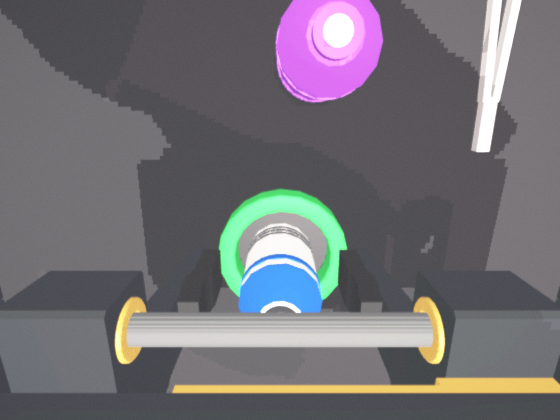

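The blue objective, at column 280, is centred between the fingers at about 212 and 348, and the fingertips are above the green collar. Closing now.

Request:
send_rows(
  slide=[
    [0,0,0],
    [0,0,0],
    [0,0,0],
    [0,0,0],
    [0,0,0],
  ],
  rot=[
    [0,0,0],
    [0,0,0],
    [0,0,0],
    [0,0,0],
    [0,0,0],
  ],
  hand=0.2,
  squeeze=20,
)

```text
t: 3.85
tcp_pos: [0.4454, -0.1049, 0.0451]
ee_rot: [3.141, 0.0, 1.571]
ft_force: [-0.4, 0.9, 5.9]
opening: 0.0332
grip_force: 20.0
```

Request:
send_rows(
  slide=[
    [0,0,-5],
    [0,0,-15],
    [0,0,-30],
    [0,0,-30],
    [0,0,-30],
    [20,35,0],
    [20,35,0],
    [20,35,0],
    [15,30,0],
    [0,0,0],
  ],
  rot=[
    [0,0,0],
    [0,0,0],
    [0,0,0],
    [0,0,0],
    [0,0,0],
    [0,0,0],
    [0,0,0],
    [0,0,0],
    [0,0,0],
    [0,0,0],
  ],
)

```text
t: 4.85
tcp_pos: [0.5825, -0.0281, 0.1543]
ee_rot: [3.141, -0.0, 1.573]
ft_force: [0.6, -0.2, -1.0]
opening: 0.0336
grip_force: 20.0
```

```bash
python3 look.py w3
```

```text
4.85 [ 0.5825 -0.0281  0.1543] [ 3.1408 -0.0003  1.5732] 0.0335795452567941 19.999979306012392 [ 0.5564 -0.187  -0.9934] [-0.2512  0.5348  1.3718  0.0005  1.2343 -0.2538]
yellow [  46    6   54   56 1376] c [75.8445 34.9302] circ [72.1897 33.1897] 30.9 z14 [0.4336 0.097 ] cone [0.4523 0.0905]
yellow [229 359  29  22 301] c [242.9767 367.7475] circ [242.9286 369.5   ] 14.2 z14 [ 0.5469 -0.197 ] cone [ 0.5512 -0.1664]
green [103 244  64  27 404] c [141.7351 253.4802] circ [134.5 261.5] 32.4 z14 [ 0.4559 -0.0821] cone [ 0.4732 -0.0645]
blue [ 310   97   85   85 2523] c [356.0488 140.0004] circ [352.3921 138.9101] 43.6 z14 [0.6388 0.0231] cone [0.6298 0.0266]
blue [ 238  254   84   58 3276] c [279.3394 286.4344] circ [279.1613 295.6086] 42.7 z14 [ 0.5819 -0.1156] cone [ 0.5818 -0.0903]
```

View pics/w3.png

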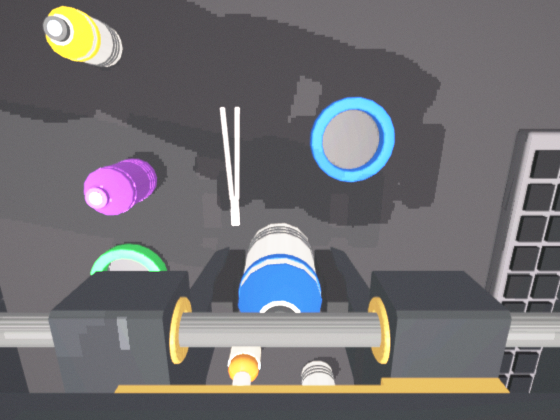

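Blue collar is at (352,139), which is (0.6388, 0.0231). The objective is held upright. Moving over the collar and lowering.

Request:
send_rows(
  slide=[
    [26,28,0],
    [25,28,0],
    [0,0,0],
    [0,0,30],
    [0,0,30],
    [0,0,25],
    [0,0,12],
    [0,0,6],
    [0,0,3],
    [0,0,2],
  ],
  rot=[
    [0,0,0],
    [0,0,0],
    [0,0,0],
    [0,0,0],
    [0,0,0],
    [0,0,0],
    [0,0,0],
    [0,0,0],
    [0,0,0],
    [0,0,0],
  ],
)

```text
t: 5.9
tcp_pos: [0.6366, 0.0209, 0.0477]
ee_rot: [3.14, 0.0, 1.571]
ft_force: [-0.6, -0.1, -0.7]
opening: 0.033
grip_force: 20.0
```

Request:
send_rows(
  slide=[
    [0,0,1],
    [0,0,0.5],
    [0,0,0],
  ],
  rot=[
    [0,0,0],
    [0,0,0],
    [0,0,0],
  ],
)

```text
t: 6.2
tcp_pos: [0.6364, 0.0212, 0.0456]
ee_rot: [3.141, 0.0, 1.571]
ft_force: [0.1, 0.9, -1.1]
opening: 0.0335
grip_force: 20.0
```

```bash
python3 look.py w4
```

```text
6.2 [0.6364 0.0212 0.0456] [3.141  0.0001 1.5709] 0.03348318332243589 19.99987087212503 [ 0.1258  0.8692 -1.0689] [-0.1522  0.7434  1.313  -0.      1.0846 -0.1523]
yellow [175 299  16  64 308] c [180.8961 327.5357] circ [183.  330.5] 31.6 z14 [ 0.5833 -0.0209] cone [0.5946 0.0042]
yellow [369 298  16  64 273] c [378.3663 324.9304] circ [377.5 329.5] 31.5 z14 [ 0.689  -0.0203] cone [0.6775 0.0046]
yellow [ 116  379  392   14 3123] c [346.2533 386.821 ] circ [311.5 390.5] 195.5 z14 [ 0.6543 -0.0618] cone [ 0.6502 -0.0279]
blue [ 223  191  128   69 2776] c [286.1675 219.4254] circ [286.5 251.5] 63.9 z14 [0.6393 0.0258] cone [0.6383 0.0443]
blue [241 254  80  37 269] c [282.3717 263.4981] circ [280.5 284. ] 40.0 z14 [0.6363 0.0075] cone [0.6361 0.0309]
blue [ 238  264   84   48 2956] c [279.0281 288.6898] circ [279.1553 297.848 ] 42.2 z14 [ 0.6356 -0.0007] cone [0.6356 0.0249]
```

View pics/w4.png

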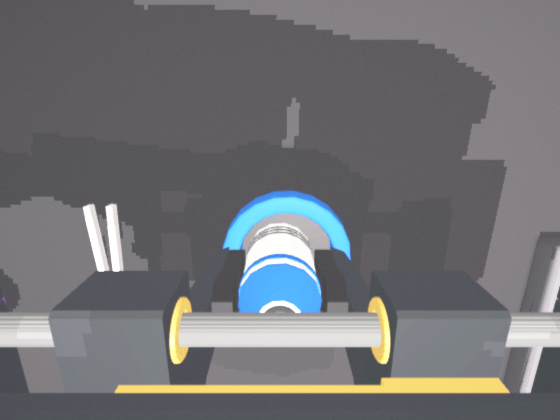

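The ring is centred at column 286 and the objective at 280, so I'll nudge it to centre, set it down and release.

Request:
send_rows(
  slide=[
    [2,2.5,0],
    [0,0,0.3],
    [0,0,0.3],
    [0,0,0],
  ],
  rot=[
    [0,0,0],
    [0,0,0],
    [0,0,0],
    [0,0,0],
  ],
)

```text
t: 6.65
tcp_pos: [0.6392, 0.0234, 0.0452]
ee_rot: [3.14, -0.0, 1.571]
ft_force: [0.2, 2.3, 3.4]
opening: 0.0334
grip_force: 20.0
```

Request:
send_rows(
  slide=[
    [0,0,0],
    [0,0,0],
    [0,0,0],
    [0,0,0],
    [0,0,-10],
    [0,0,-30],
    [0,0,-40],
    [0,0,-40],
    [0,0,0],
  ],
  rot=[
    [0,0,0],
    [0,0,0],
    [0,0,0],
    [0,0,0],
    [0,0,0],
    [0,0,0],
    [0,0,0],
    [0,0,0],
    [0,0,0],
  ],
  hand=0.6,
)

```text
t: 7.55
tcp_pos: [0.6407, 0.023, 0.1713]
ee_rot: [3.131, 0.002, 1.571]
ft_force: [0.2, 0.3, 0.4]
opening: 0.0526
grip_force: 0.0
```

```bash
python3 look.py w5
```

```text
7.55 [0.6407 0.023  0.1713] [3.1307 0.0016 1.5709] 0.05258540227312431 0.0 [0.2054 0.2849 0.411 ] [-0.1484  0.6075  1.1761 -0.      1.347  -0.1485]
yellow [259   0  85  39 316] c [297.2342  26.4335] circ [301.    1.5] 42.0 z14 [0.6579 0.1727] cone [0.6556 0.1637]
yellow [   0   93   42   45 1014] c [ 19.9004 115.5187] circ [ 18.5277 113.0128] 25.8 z14 [0.4316 0.0932] cone [0.4562 0.0935]
yellow [ 163  379  385   13 2795] c [376.5911 386.9145] circ [355. 388.] 192.0 z14 [ 0.7218 -0.1873] cone [ 0.7119 -0.1535]
blue [ 239  158   76   72 2351] c [277.5598 190.9349] circ [276.449  195.0466] 37.7 z14 [0.6392 0.0242] cone [0.6391 0.0349]
```

View pics/w5.png

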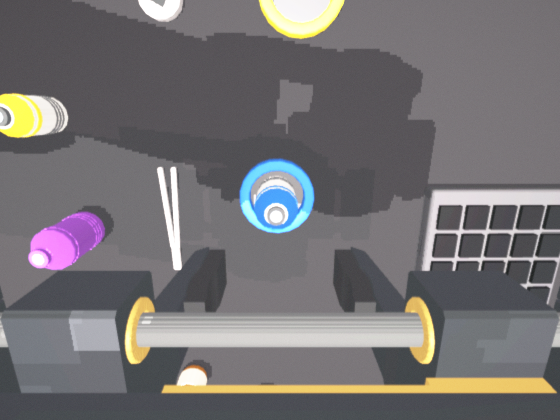

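Blue stands upright, centred in its collar at (277,195). Next is green.

Request:
send_rows(
  slide=[
    [-40,-4,0],
    [-48,-4,0],
    [-48,-4,0],
    [-48,-4,0],
    [-40,-4,0],
    [-12,0,0],
    [0,0,30],
    [0,0,30],
    [0,0,0],
    [0,0,0],
  ],
  rot=[
    [0,0,0],
    [0,0,0],
    [0,0,0],
    [0,0,0],
    [0,0,0],
    [0,0,0],
    [0,0,0],
    [0,0,0],
    [0,0,0],
    [0,0,0],
  ],
)

```text
t: 8.6
tcp_pos: [0.6189, -0.2121, 0.1047]
ee_rot: [-3.141, -0.001, 1.571]
ft_force: [-0.3, -1.0, 1.4]
opening: 0.053
grip_force: 0.0
```

```bash
python3 look.py w6
```

```text
8.6 [ 0.6189 -0.2121  0.1047] [-3.1407 -0.0007  1.5715] 0.0529994802146843 0.0 [-0.2696 -1.0405  1.4141] [-0.5108  0.6989  1.2031  0.0001  1.2407 -0.5115]
red [ 26 257  81  38 959] c [ 61.7883 270.0083] circ [ 66.  281.5] 41.9 z14 [ 0.4646 -0.2576] cone [ 0.4857 -0.2413]
yellow [143 159  43  44 717] c [170.0837 176.1353] circ [164.125 180.125] 22.8 z14 [ 0.5426 -0.1833] cone [ 0.5544 -0.1764]
yellow [ 163  379  391   13 3149] c [390.8882 386.8098] circ [358.  390.5] 195.0 z14 [ 0.6813 -0.3555] cone [ 0.6715 -0.3217]
green [   1    0   57  105 1353] c [41.1944 55.7376] circ [12.5    52.1058] 53.2 z14 [ 0.461  -0.1066] cone [ 0.4878 -0.1121]
green [ 257  218   54   50 1273] c [283.2514 238.4242] circ [283.6313 242.0651] 26.9 z14 [ 0.6211 -0.227 ] cone [ 0.6206 -0.212 ]
```

View pics/w6.png

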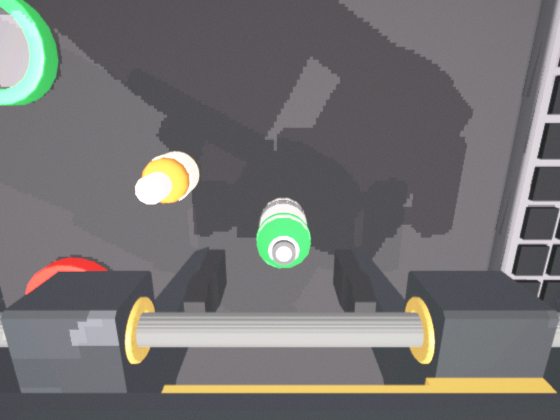

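The green objective is at (283,240), about 2 mm right of the finger centre. The bottle at (165,180) is clear of the fingers.

Request:
send_rows(
  slide=[
    [0,2,0],
    [0,0,25],
    [0,0,20],
    [0,0,10],
    [0,0,4],
    [0,0,2],
    [0,0,0],
  ],
  rot=[
    [0,0,0],
    [0,0,0],
    [0,0,0],
    [0,0,0],
    [0,0,0],
    [0,0,0],
    [0,0,0],
  ],
)

```text
t: 9.35
tcp_pos: [0.6211, -0.213, 0.0445]
ee_rot: [3.14, 0.001, 1.571]
ft_force: [-0.1, -0.6, -0.2]
opening: 0.0526
grip_force: 0.0
```

Request:
send_rows(
  slide=[
    [0,0,0],
    [0,0,0],
    [0,0,0],
    [0,0,0],
    [0,0,0],
  ],
  rot=[
    [0,0,0],
    [0,0,0],
    [0,0,0],
    [0,0,0],
    [0,0,0],
  ],
  hand=0.2,
)

```text
t: 9.85
tcp_pos: [0.6209, -0.2129, 0.0441]
ee_rot: [3.141, 0.0, 1.571]
ft_force: [-0.5, -0.0, 3.7]
opening: 0.031
grip_force: 20.0
```

Request:
send_rows(
  slide=[
    [0,0,-5],
    [0,0,-15],
    [0,0,-30],
    [0,0,-30],
    [0,0,-30],
    [22,-35,0],
    [22,-35,0],
    [22,-35,0],
    [10,-25,0],
    [0,0,0],
  ],
  rot=[
    [0,0,0],
    [0,0,0],
    [0,0,0],
    [0,0,0],
    [0,0,0],
    [0,0,0],
    [0,0,0],
    [0,0,0],
    [0,0,0],
    [0,0,0],
  ],
)

```text
t: 10.85
tcp_pos: [0.4883, -0.1353, 0.1549]
ee_rot: [-3.141, -0.0, 1.571]
ft_force: [0.2, -0.3, -0.4]
opening: 0.0315
grip_force: 20.0
```

```bash
python3 look.py w7
```

```text
10.85 [ 0.4883 -0.1353  0.1549] [-3.1407 -0.0005  1.5713] 0.03153138381781847 19.99982737004757 [ 0.2261 -0.3304 -0.3735] [-0.5042  0.4183  1.5865 -0.      1.1378 -0.5047]
red [ 220  347   69   27 1111] c [254.2016 360.0558] circ [254.0221 349.    ] 34.0 z14 [ 0.4634 -0.2808] cone [ 0.4661 -0.2565]
yellow [344 247  28  19 267] c [358.2846 254.1798] circ [357.5 259. ] 14.8 z14 [ 0.5556 -0.1869] cone [ 0.547  -0.1712]
green [195 121  75  82 368] c [238.9185 153.0707] circ [228.4794 161.09  ] 41.8 z14 [ 0.447  -0.1016] cone [ 0.4526 -0.0961]
green [198 132  54  62 347] c [216.2075 173.5187] circ [228.5 162. ] 31.7 z14 [ 0.447  -0.1023] cone [ 0.4526 -0.0967]
green [ 241  254   78   58 2662] c [279.3475 284.5147] circ [279.3664 292.3752] 39.3 z14 [ 0.4875 -0.2198] cone [ 0.4876 -0.1981]
blue [443   0  98  40 582] c [467.4038  22.2629] circ [491.5   0.5] 48.5 z14 [0.6358 0.0109] cone [ 0.6126 -0.0006]
```

Request:
send_rows(
  slide=[
    [17,-21,0],
    [16,-20,0],
    [0,0,30],
    [0,0,30],
    [0,0,20],
    [0,0,10],
    [0,0,8],
    [0,0,4],
    [0,0,0],
    [0,0,0],
  ],
  rot=[
    [0,0,0],
    [0,0,0],
    [0,0,0],
    [0,0,0],
    [0,0,0],
    [0,0,0],
    [0,0,0],
    [0,0,0],
    [0,0,0],
    [0,0,0],
  ],
)

```text
t: 11.9
tcp_pos: [0.4501, -0.104, 0.0522]
ee_rot: [3.141, 0.001, 1.571]
ft_force: [-0.3, 0.7, -0.6]
opening: 0.0312
grip_force: 20.0
```

```bash
python3 look.py w8
```

```text
11.9 [ 0.4501 -0.104   0.0522] [3.1406 0.0005 1.5707] 0.031161065063207753 19.999874169006944 [-0.2682  0.6849 -0.6343] [-0.4842  0.521   1.8228  0.      0.7967 -0.4842]
yellow [ 112  379  390   13 3100] c [339.7406 386.7984] circ [306.5 390.5] 194.5 z14 [ 0.4658 -0.1938] cone [ 0.4624 -0.1599]
green [213 188 123  61 779] c [272.8524 204.6149] circ [274.  242.5] 61.2 z14 [ 0.4467 -0.0973] cone [ 0.4473 -0.0822]
green [244 254  73  30 201] c [279.8955 261.4279] circ [280.  279.5] 36.2 z14 [ 0.4498 -0.1188] cone [ 0.4497 -0.0988]
green [ 241  264   78   48 2441] c [279.1831 286.4457] circ [279.3456 294.0567] 39.0 z14 [ 0.4494 -0.1277] cone [ 0.4494 -0.1057]
```

View pics/w8.png

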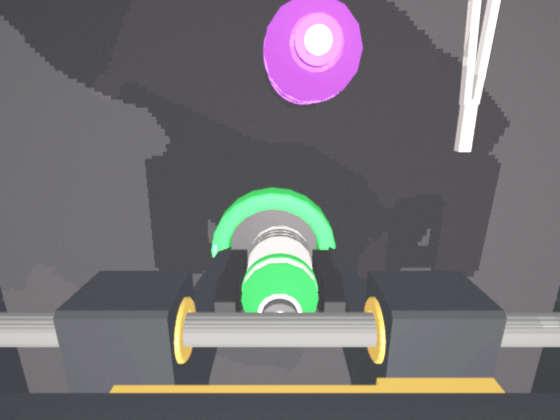

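The green objective (column 280) is about 3 mm right of the ring centre (column 274). I'll correct that, lower it and release.

Request:
send_rows(
  slide=[
    [2,-3,0],
    [0,0,0],
    [0,0,3],
    [0,0,2],
    [0,0,1],
    [0,0,1],
    [0,0,0.5],
    [0,0,0.5],
    [0,0,0],
  ],
  rot=[
    [0,0,0],
    [0,0,0],
    [0,0,0],
    [0,0,0],
    [0,0,0],
    [0,0,0],
    [0,0,0],
    [0,0,0],
    [0,0,0],
  ],
)

```text
t: 12.85
tcp_pos: [0.4467, -0.1018, 0.044]
ee_rot: [3.141, 0.0, 1.571]
ft_force: [-1.2, 1.6, 5.0]
opening: 0.0318
grip_force: 20.0
```

Request:
send_rows(
  slide=[
    [0,0,0],
    [0,0,0],
    [0,0,0],
    [0,0,0],
    [0,0,-10],
    [0,0,-30],
    [0,0,-40],
    [0,0,-40],
    [0,0,0],
    [0,0,0],
  ],
  rot=[
    [0,0,0],
    [0,0,0],
    [0,0,0],
    [0,0,0],
    [0,0,0],
    [0,0,0],
    [0,0,0],
    [0,0,0],
    [0,0,0],
    [0,0,0],
  ],
  hand=0.6,
)

```text
t: 13.85
tcp_pos: [0.4467, -0.1017, 0.1643]
ee_rot: [3.14, 0.001, 1.571]
ft_force: [-1.2, -0.9, -0.2]
opening: 0.0531
grip_force: 0.0
```

```bash
python3 look.py w9
```

```text
13.85 [ 0.4467 -0.1017  0.1643] [3.14   0.0008 1.5708] 0.053128276653900276 0.0 [-1.2086 -0.8837 -0.1876] [-0.4833  0.3307  1.7025  0.      1.1066 -0.4833]
red [ 264  347   66   38 1234] c [296.483  368.7334] circ [296.4445 363.    ] 33.1 z14 [ 0.4633 -0.2724] cone [ 0.4614 -0.2463]
green [241 161  77  56 322] c [278.528  177.3509] circ [279.2977 198.2292] 38.3 z14 [ 0.4462 -0.1014] cone [ 0.4461 -0.0917]
green [251 177  58  53 865] c [279.1572 206.3838] circ [279.4218 200.3883] 29.3 z14 [ 0.4463 -0.1033] cone [ 0.4462 -0.0933]
blue [483   0  77  87 874] c [497.9108  50.1636] circ [524.1842  44.0919] 45.3 z14 [0.6299 0.0181] cone [0.602 0.011]
blue [527   3  33  72 458] c [544.9956  36.1703] circ [543.5  39.5] 37.8 z14 [0.6437 0.0212] cone [0.6137 0.0137]
blue [550  12  10  40 271] c [555.6753  32.7306] circ [558.   31.5] 19.5 z14 [0.6532 0.0266] cone [0.6218 0.0183]
```

View pics/w9.png

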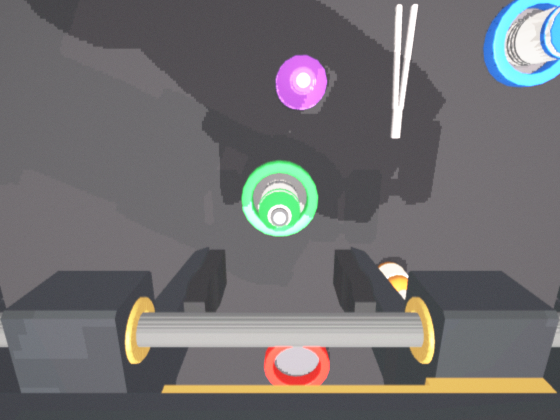

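Request:
send_rows(
  slide=[
    [38,0,0],
    [38,0,0],
    [38,0,0],
    [38,0,0],
    [38,0,0],
    [0,0,30],
    [0,0,30],
    [0,0,0],
    [0,0,0],
  ],
  rot=[
    [0,0,0],
    [0,0,0],
    [0,0,0],
    [0,0,0],
    [0,0,0],
    [0,0,0],
    [0,0,0],
    [0,0,0],
    [0,0,0],
  ],
)

```text
t: 14.8
tcp_pos: [0.4465, 0.0881, 0.1033]
ee_rot: [-3.139, -0.0, 1.57]
ft_force: [-0.6, 0.0, 0.6]
opening: 0.0528
grip_force: 0.0
```

```bash
python3 look.py w10
```

```text
14.8 [0.4465 0.0881 0.1033] [-3.139  -0.0002  1.5705] 0.05280670807439293 0.0 [-0.6427  0.0353  0.6347] [-0.0663  0.4218  1.7874  0.      0.935  -0.066 ]
yellow [ 256  209   52   48 1145] c [281.9066 228.7764] circ [281.5197 230.5043] 26.3 z14 [0.447  0.0823] cone [0.4469 0.0947]
yellow [131 299  22  47 262] c [139.9008 313.0534] circ [138.5 322. ] 24.2 z14 [0.3406 0.0097] cone [0.3572 0.0335]
yellow [417 299  12  64 162] c [423.8457 327.1235] circ [419.  330.5] 31.6 z14 [0.5501 0.0024] cone [0.5337 0.0274]
yellow [ 163  379  391   13 3110] c [392.8997 386.8228] circ [358.  390.5] 195.0 z14 [ 0.5082 -0.0539] cone [ 0.4985 -0.0201]
blue [505 260  55  28 554] c [529.3917 268.4639] circ [532.  268.5] 27.4 z14 [0.6234 0.0538] cone [0.5888 0.0748]
```

Green stands upright, centred in its collar at (279,198). The yellow objective is at about (0.447, 0.092).

Request:
send_rows(
  slide=[
    [3,0.5,0],
    [0,0,25],
    [0,0,20],
    [0,0,10],
    [0,0,4],
    [0,0,1],
    [0,0,0],
  ],
  rot=[
    [0,0,0],
    [0,0,0],
    [0,0,0],
    [0,0,0],
    [0,0,0],
    [0,0,0],
    [0,0,0],
  ],
)

```text
t: 15.55
tcp_pos: [0.4476, 0.0912, 0.0443]
ee_rot: [3.14, 0.0, 1.571]
ft_force: [0.5, 0.2, 0.3]
opening: 0.0532
grip_force: 0.0
```

Request:
send_rows(
  slide=[
    [0,0,0],
    [0,0,0],
    [0,0,0],
    [0,0,0],
    [0,0,0],
  ],
  rot=[
    [0,0,0],
    [0,0,0],
    [0,0,0],
    [0,0,0],
    [0,0,0],
  ],
  hand=0.2,
)

```text
t: 16.05
tcp_pos: [0.4474, 0.0912, 0.0439]
ee_rot: [3.141, 0.0, 1.571]
ft_force: [-0.8, 0.4, 4.1]
opening: 0.0294
grip_force: 20.0
```

Request:
send_rows(
  slide=[
    [0,0,-5],
    [0,0,-15],
    [0,0,-30],
    [0,0,-30],
    [0,0,-30],
    [10,40,0],
    [10,40,0],
    [10,40,0],
    [10,40,0],
    [0,0,0],
  ],
  rot=[
    [0,0,0],
    [0,0,0],
    [0,0,0],
    [0,0,0],
    [0,0,0],
    [0,0,0],
    [0,0,0],
    [0,0,0],
    [0,0,0],
    [0,0,0],
  ],
)

```text
t: 17.05
tcp_pos: [0.6104, 0.1318, 0.1527]
ee_rot: [3.14, -0.0, 1.571]
ft_force: [-1.5, 0.1, -1.8]
opening: 0.0295
grip_force: 20.0
```

```bash
python3 look.py w11
```

```text
17.05 [0.6104 0.1318 0.1527] [ 3.1403 -0.0002  1.571 ] 0.02948809229899275 20.000017331913114 [-1.4727  0.0729 -1.7571] [0.0233 0.6014 1.247  0.0002 1.2919 0.023 ]
yellow [ 298   94   86   87 2744] c [344.0758 137.6276] circ [340.9478 136.4168] 44.3 z14 [0.6576 0.1849] cone [0.6515 0.1875]
yellow [245 249  70  29 271] c [278.6863 257.4502] circ [279.471 275.   ] 34.5 z14 [0.61   0.0658] cone [0.6099 0.0835]
yellow [ 244  257   72   56 2190] c [279.2635 280.637 ] circ [279.5 289.5] 36.1 z14 [0.61   0.0514] cone [0.6099 0.071 ]
```

Request:
send_rows(
  slide=[
    [27,24,0],
    [26,23,0],
    [0,0,30],
    [0,0,30],
    [0,0,20],
    [0,0,10],
    [0,0,6],
    [0,0,4],
    [0,0,0],
    [0,0,0],
  ],
  rot=[
    [0,0,0],
    [0,0,0],
    [0,0,0],
    [0,0,0],
    [0,0,0],
    [0,0,0],
    [0,0,0],
    [0,0,0],
    [0,0,0],
    [0,0,0],
  ],
)

```text
t: 18.1
tcp_pos: [0.6546, 0.1842, 0.0546]
ee_rot: [3.14, -0.0, 1.571]
ft_force: [1.0, 0.3, -2.0]
opening: 0.0296
grip_force: 20.0
```

```bash
python3 look.py w12
```

```text
18.1 [0.6546 0.1842 0.0546] [ 3.1402 -0.0002  1.5707] 0.029557695450057684 19.99994915910065 [ 0.9506  0.2682 -1.994 ] [0.1007 0.7936 1.1617 0.     1.1849 0.1007]
yellow [ 226  189  123   72 3289] c [288.2089 216.7121] circ [287.  248.5] 61.3 z14 [0.658  0.1865] cone [0.6571 0.201 ]
yellow [245 248  70  30 264] c [278.3598 257.5417] circ [279.4783 275.    ] 34.5 z14 [0.654  0.1709] cone [0.6539 0.1886]
yellow [ 244  257   72   56 2197] c [279.3782 280.787 ] circ [279.5 289.5] 36.1 z14 [0.654  0.1619] cone [0.6539 0.1815]
```

View pics/w12.png

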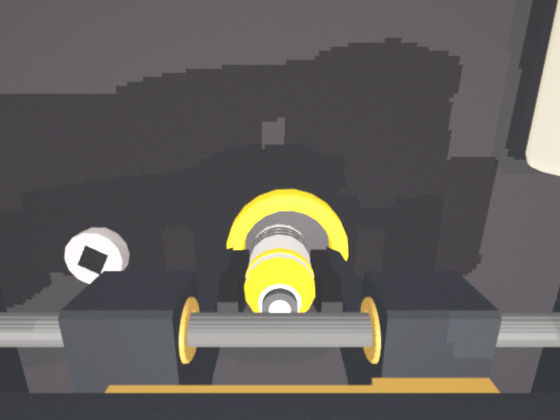

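The yellow objective (column 280) is about 3.5 mm left of the ring centre (column 287). I'll correct that and lower it.

Request:
send_rows(
  slide=[
    [0.5,3.5,0],
    [0,0,0],
    [0,0,4],
    [0,0,2],
    [0,0,2],
    [0,0,1],
    [0,0,0.5],
    [0,0,0.5],
    [0,0,0],
  ],
  rot=[
    [0,0,0],
    [0,0,0],
    [0,0,0],
    [0,0,0],
    [0,0,0],
    [0,0,0],
    [0,0,0],
    [0,0,0],
    [0,0,0],
  ],
)

```text
t: 19.05
tcp_pos: [0.6578, 0.1847, 0.044]
ee_rot: [3.141, -0.0, 1.571]
ft_force: [-1.0, -0.9, 1.4]
opening: 0.0296
grip_force: 20.0
```

Request:
send_rows(
  slide=[
    [0,0,0.3],
    [0,0,0],
  ],
  rot=[
    [0,0,0],
    [0,0,0],
  ],
)

```text
t: 19.25
tcp_pos: [0.6578, 0.1847, 0.044]
ee_rot: [3.141, -0.0, 1.571]
ft_force: [-3.1, -0.8, 4.8]
opening: 0.0291
grip_force: 20.0
```

Request:
send_rows(
  slide=[
    [0,0,0],
    [0,0,0],
    [0,0,0],
    [0,0,0],
    [0,0,-10],
    [0,0,-30],
    [0,0,-40],
    [0,0,-40],
    [0,0,0],
    [0,0,0],
  ],
  rot=[
    [0,0,0],
    [0,0,0],
    [0,0,0],
    [0,0,0],
    [0,0,0],
    [0,0,0],
    [0,0,0],
    [0,0,0],
    [0,0,0],
    [0,0,0],
  ],
  hand=0.55,
)

```text
t: 20.25
tcp_pos: [0.6578, 0.1847, 0.1645]
ee_rot: [3.14, -0.0, 1.571]
ft_force: [-0.3, 0.2, -1.3]
opening: 0.0485
grip_force: 0.0
```

```bash
python3 look.py w13
```

```text
20.25 [0.6578 0.1847 0.1645] [ 3.1396 -0.0002  1.5707] 0.04854560481806421 0.0 [-0.2729  0.154  -1.3436] [0.1009 0.6892 1.0339 0.     1.4165 0.101 ]
yellow [ 242  160   77   77 3329] c [279.8369 199.0315] circ [279.9059 197.8452] 38.9 z14 [0.6579 0.1855] cone [0.6578 0.1943]
blue [ 228  346   67   39 1236] c [260.6206 367.6723] circ [261.0335 357.6696] 33.7 z14 [0.6391 0.0208] cone [0.6418 0.0567]
```

View pics/w13.png

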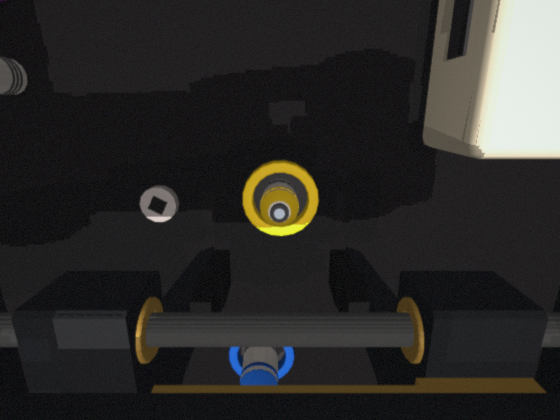

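Yellow is centred and upright at (280,198). Next is red.

Request:
send_rows(
  slide=[
    [16,-36,0],
    [16,-36,0],
    [16,-36,0],
    [16,-36,0],
    [16,-36,0],
    [16,-37,0],
    [0,0,30],
    [0,0,30],
    [0,0,0],
    [0,0,0],
  ],
  rot=[
    [0,0,0],
    [0,0,0],
    [0,0,0],
    [0,0,0],
    [0,0,0],
    [0,0,0],
    [0,0,0],
    [0,0,0],
    [0,0,0],
    [0,0,0],
  ],
)

```text
t: 21.3
tcp_pos: [0.4407, 0.2806, 0.1031]
ee_rot: [-3.14, 0.001, 1.571]
ft_force: [-0.7, -0.1, 1.1]
opening: 0.0486
grip_force: 0.0
```

```bash
python3 look.py w14
```

```text
21.3 [0.4407 0.2806 0.1031] [-3.1397  0.0007  1.5706] 0.04857929055154823 0.0 [-0.7272 -0.135   1.068 ] [ 0.3401  0.5121  1.6047 -0.      1.0269  0.3404]
red [256 210  47  44 900] c [278.6833 227.6678] circ [278.7009 229.6581] 24.2 z14 [0.4393 0.2754] cone [0.4394 0.2862]
yellow [537 297  21  16 195] c [547.6051 303.9436] circ [547.2647 301.8824] 10.5 z14 [0.6345 0.2194] cone [0.6039 0.2406]
yellow [141 299  21  64 417] c [148.9041 327.6643] circ [152.  330.5] 31.8 z14 [0.3442 0.1948] cone [0.3593 0.2198]
yellow [398 298  21  64 318] c [410.5849 324.6509] circ [408.  329.5] 31.8 z14 [0.5359 0.1958] cone [0.5209 0.2207]
yellow [ 152  379  393   14 3135] c [382.4954 386.7968] circ [348. 391.] 196.0 z14 [0.4945 0.138 ] cone [0.4859 0.172 ]
```

View pics/w14.png

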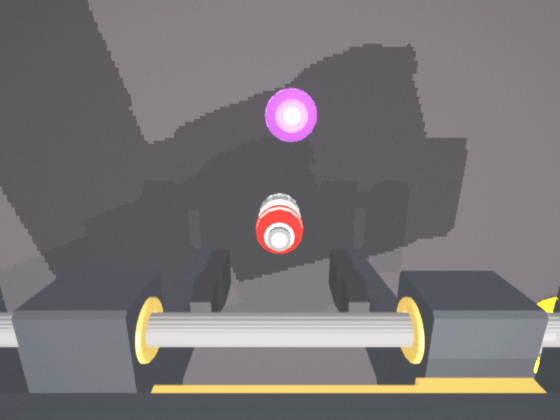

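Red is at (279,229), centred between the fingers. The purple decoy at (291,115) is well clear.

Request:
send_rows(
  slide=[
    [3,-1,0],
    [0,0,25],
    [0,0,20],
    [0,0,10],
    [0,0,4],
    [0,0,1],
    [0,0,0],
  ],
  rot=[
    [0,0,0],
    [0,0,0],
    [0,0,0],
    [0,0,0],
    [0,0,0],
    [0,0,0],
    [0,0,0],
  ],
)

```text
t: 22.05
tcp_pos: [0.4402, 0.2839, 0.0441]
ee_rot: [3.14, -0.0, 1.571]
ft_force: [0.8, 0.7, 0.1]
opening: 0.0483
grip_force: 0.0
```

Request:
send_rows(
  slide=[
    [0,0,0.5],
    [0,0,0],
    [0,0,0],
    [0,0,0],
    [0,0,0],
  ],
  rot=[
    [0,0,0],
    [0,0,0],
    [0,0,0],
    [0,0,0],
    [0,0,0],
  ],
  hand=0.15,
)

```text
t: 22.55
tcp_pos: [0.4399, 0.2838, 0.0432]
ee_rot: [3.141, -0.0, 1.571]
ft_force: [-0.5, 0.2, 4.1]
opening: 0.0271
grip_force: 20.0
```

Request:
send_rows(
  slide=[
    [0,0,-5],
    [0,0,-15],
    [0,0,-30],
    [0,0,-30],
    [0,0,-30],
    [-40,0,0],
    [-45,0,0],
    [-45,0,0],
    [-45,0,0],
    [-45,0,0],
  ],
  rot=[
    [0,0,0],
    [0,0,0],
    [0,0,0],
    [0,0,0],
    [0,0,0],
    [0,0,0],
    [0,0,0],
    [0,0,0],
    [0,0,0],
    [0,0,0],
  ],
)

```text
t: 23.55
tcp_pos: [0.4393, 0.0621, 0.153]
ee_rot: [-3.142, -0.0, 1.571]
ft_force: [1.2, -0.8, -1.2]
opening: 0.0274
grip_force: 20.0
```

Request:
send_rows(
  slide=[
    [-45,3,0],
    [-45,3,0],
    [-45,4,0],
    [-45,4,0],
    [-45,4,0],
    [-45,5,0],
    [-30,0,0],
    [0,0,0],
    [0,0,0],
  ],
  rot=[
    [0,0,0],
    [0,0,0],
    [0,0,0],
    [0,0,0],
    [0,0,0],
    [0,0,0],
    [0,0,0],
    [0,0,0],
    [0,0,0],
  ],
)

```text
t: 24.45
tcp_pos: [0.4623, -0.2361, 0.1526]
ee_rot: [-3.141, -0.001, 1.57]
ft_force: [0.0, 0.6, -0.9]
opening: 0.0275
grip_force: 20.0
```

```bash
python3 look.py w15
```

```text
24.45 [ 0.4623 -0.2361  0.1526] [-3.1408 -0.001   1.5696] 0.027529978658280066 20.000069858506322 [ 0.0432  0.559  -0.8575] [-0.7006  0.4399  1.5556  0.0003  1.1474 -0.6995]
red [244 208  77  49 576] c [285.1094 224.3733] circ [281.9408 244.    ] 38.3 z14 [ 0.4637 -0.2727] cone [ 0.4635 -0.2604]
red [248 250  64  26 219] c [279.7169 257.8174] circ [279.5 273.5] 31.5 z14 [ 0.4615 -0.3005] cone [ 0.4616 -0.2852]
red [ 247  258   66   54 1723] c [279.4103 279.5682] circ [279.5    287.7941] 32.9 z14 [ 0.4615 -0.3146] cone [ 0.4616 -0.2977]
yellow [384 115  35  38 546] c [396.5055 132.5183] circ [402.  133.5] 19.5 z14 [ 0.5562 -0.1809] cone [ 0.5442 -0.1786]
yellow [ 102  379  389   13 2819] c [328.3232 386.7971] circ [296.  389.5] 194.0 z14 [ 0.4776 -0.4274] cone [ 0.4756 -0.3937]
green [211   0  93  74 306] c [257.4869  49.8889] circ [257.194   24.6045] 48.8 z14 [ 0.4461 -0.1055] cone [ 0.4483 -0.1134]
green [ 223    0   57   44 1126] c [251.6847  19.254 ] circ [252.6015  20.4262] 32.0 z14 [ 0.4429 -0.1028] cone [ 0.4455 -0.1112]
```

Request:
send_rows(
  slide=[
    [-19,1,0],
    [-19,0,0],
    [0,0,30],
    [0,0,30],
    [0,0,20],
    [0,0,10],
    [0,0,6],
    [0,0,4],
    [0,0,0],
    [0,0,0],
  ],
  rot=[
    [0,0,0],
    [0,0,0],
    [0,0,0],
    [0,0,0],
    [0,0,0],
    [0,0,0],
    [0,0,0],
    [0,0,0],
    [0,0,0],
    [0,0,0],
  ],
)

```text
t: 25.5
tcp_pos: [0.464, -0.2746, 0.0535]
ee_rot: [3.141, 0.001, 1.571]
ft_force: [0.5, 0.3, -1.3]
opening: 0.0275
grip_force: 20.0
```

```bash
python3 look.py w16
```

```text
25.5 [ 0.464  -0.2746  0.0535] [3.1406 0.0009 1.5709] 0.02752454690895928 19.999987045302987 [ 0.4788  0.2604 -1.2961] [-0.754   0.6075  1.6052 -0.      0.9277 -0.754 ]
red [ 219  193  122   62 3018] c [279.5139 218.5573] circ [279.5 248.5] 60.7 z14 [ 0.4634 -0.2718] cone [ 0.4634 -0.259 ]
red [248 250  64  26 214] c [279.5654 257.6542] circ [279.5 273.5] 31.5 z14 [ 0.4634 -0.2865] cone [ 0.4634 -0.271 ]
red [ 247  258   66   54 1728] c [279.3681 279.7778] circ [279.3784 290.4061] 33.5 z14 [ 0.4634 -0.2968] cone [ 0.4633 -0.2795]
yellow [ 466   15   60   73 2006] c [489.1351  52.2348] circ [499.   50.5] 39.6 z14 [ 0.5612 -0.1763] cone [ 0.541  -0.1814]
yellow [ 101  379  392   13 3161] c [330.8893 386.8118] circ [296.5 390.5] 195.5 z14 [ 0.4738 -0.3658] cone [ 0.4716 -0.3318]
```

View pics/w16.png

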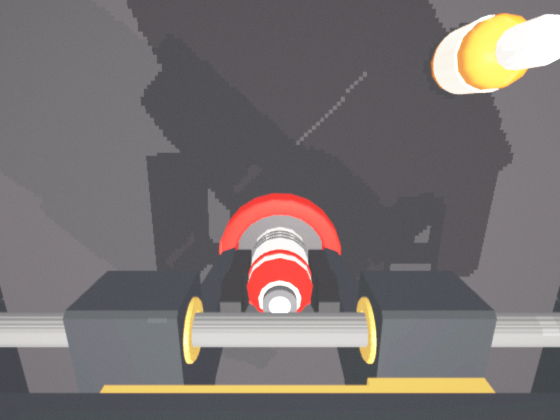

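Red is centred laterally, with both at column 280. I'll make a small y correction, then lower it.

Request:
send_rows(
  slide=[
    [-1.5,0,0],
    [0,0,0],
    [0,0,4],
    [0,0,2],
    [0,0,2],
    [0,0,1],
    [0,0,0.5],
    [0,0,0.5],
    [0,0,0],
  ],
  rot=[
    [0,0,0],
    [0,0,0],
    [0,0,0],
    [0,0,0],
    [0,0,0],
    [0,0,0],
    [0,0,0],
    [0,0,0],
    [0,0,0],
  ],
)

```text
t: 26.45
tcp_pos: [0.4637, -0.2758, 0.0432]
ee_rot: [3.142, 0.0, 1.571]
ft_force: [-0.8, 0.8, 3.0]
opening: 0.0271
grip_force: 20.0
```

Request:
send_rows(
  slide=[
    [0,0,0.2],
    [0,0,0],
  ],
  rot=[
    [0,0,0],
    [0,0,0],
  ],
)

```text
t: 26.65
tcp_pos: [0.4637, -0.2758, 0.0432]
ee_rot: [3.141, 0.0, 1.571]
ft_force: [-3.3, 1.1, 6.2]
opening: 0.0276
grip_force: 20.0
```

Red is touching the felt, so I'll release it, retreat upward and back out of the way.

Request:
send_rows(
  slide=[
    [0,0,0],
    [0,0,0],
    [0,0,0],
    [0,0,0],
    [0,0,-10],
    [0,0,-30],
    [0,0,-40],
    [0,0,-40],
    [0,0,-40],
    [0,0,0],
  ],
  rot=[
    [0,0,0],
    [0,0,0],
    [0,0,0],
    [0,0,0],
    [0,0,0],
    [0,0,0],
    [0,0,0],
    [0,0,0],
    [0,0,0],
    [0,0,0],
  ],
  hand=0.55,
)

```text
t: 27.65
tcp_pos: [0.465, -0.2768, 0.2085]
ee_rot: [3.134, 0.007, 1.571]
ft_force: [0.1, 0.4, -0.2]
opening: 0.0484
grip_force: 0.0
```

Request:
send_rows(
  slide=[
    [-45,-10,0],
    [-45,-15,0],
    [-45,-15,0],
    [-45,-15,0],
    [-30,-10,0],
    [0,0,0],
    [0,0,0],
  ],
  rot=[
    [0,0,0],
    [0,0,0],
    [0,0,0],
    [0,0,0],
    [0,0,0],
    [0,0,0],
    [0,0,0],
  ],
)

```text
t: 28.35
tcp_pos: [0.3984, -0.4856, 0.2021]
ee_rot: [-3.141, -0.001, 1.57]
ft_force: [-1.2, 0.8, -0.4]
opening: 0.0483
grip_force: 0.0
```

```bash
python3 - <<'E'
from plant import bot
from h import *
s=bot.state(); print(s["t"],s["tcp_pos"],s["ft_force"])
c=bot.camera("top"); d=bot.camera("side")
a=cv2.resize(c["image"][130:290,140:460],None,fx=1.75,fy=1.75,interpolation=cv2.INTER_CUBIC)
b=cv2.resize(d["image"][130:390,140:560],(560,300))
cv2.imwrite("pics/fin.png",np.vstack([a,b])[:,:,::-1])
E
```

```text
28.35 [ 0.3984 -0.4856  0.2021] [-1.2494  0.8302 -0.3534]
```

View pics/fin.png

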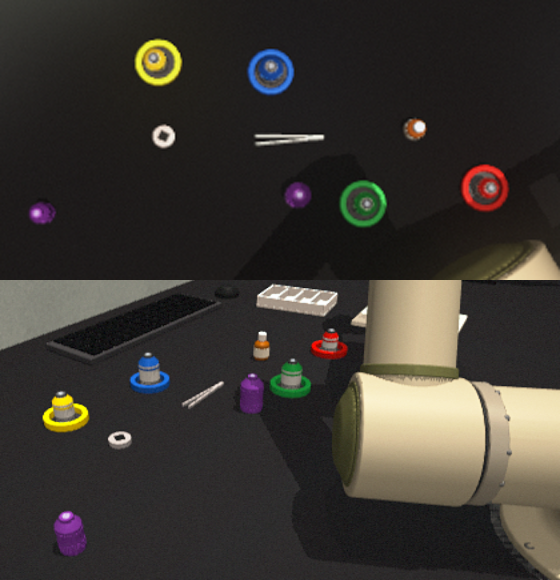

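All four objectives stand upright in their matching collars: in the upper (top-view) half, yellow is at (158,62), blue (271,71), green (363,203) and red (485,187). The bottle at (415,128) and the disc at (163,136) have not moved.

```bash
python3 -c "
from plant import bot
print(bot.job_done())"
```

```text
the job is handed in; nothing more can be done
None
```

All four objectives stand upright in their matching collars, blue having come out of the green collar first; the oil bottle and calibration disc were left where they were, and the job was handed in at about 28 s.

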